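# Turn the bench compressor just over compression

### The arm

A 7-joint arm with a two-finger parallel gripper is mounted at the origin on the work surface. World frame = base frame: x ahead of the robot, y to its left, z up, the work surface at z = 0. Lengths are in m, angles in rad, forces in N, time in s.
With the tool pointing down it reaches from about 0.425 to 0.925 m from the base axis. Payload 6.8 kg.
Tool frame: the origin (TCP) lies on the front face of the gripper's body, between the roots of the fingers; the fingertips stand 73 mm ahead of it and the grasp point (between the pads) lies 54 mm ahead of it; z points along the fingers, y is the line along which they close (so a half turn about z gives the same grasp; the last joint's range is limited). The gripper opens to 85 mm and grips with 20 to 120 N. Pads are 22 mm wide; open, the fingers measure 114 mm over their backs; the gripper's body (76 mm by 85 mm) begins 54 mm behind the grasp point. The pads swing forward as they close: fully open they stand 13 mm farther back than shut.
Start: joints at [1.089, 0.477, 0.022, 1.555, -0.011, 1.109, -0.083], TCP at [0.246, -0.628, 0.304] pointing down, gripper open.
Joint ranges: [-2.96, 2.96], [-0.34, 2.1], [-1.41, 1.46], [0.24, 2.44], [-1.37, 4.51], [0.17, 1.92], [-2.96, 2.96]. Speed limits (rad/s): [2.39, 2.39, 3.14, 3.14, 3.14, 3.14, 3.14].

### API

Orientations are given as a unit quaternion [w, x, y, z].
In Python, from station import bot, optics gives the robot as it stands.
- The arm moves only by the tool drive_tool, never from a script. Its argument "deltas" is a list of rows, each an object with "gripper": the closure in counts, from 0 (fully open) to 255 (shut); "offset": the shift along the tool's x, y, z in units of 1000 mm (1.0 is 1000 mm), a list of three; "angular": the turn, a rotation vector about the tool's x, y, z in units of 45 degrees (1.0 is 45 degrees), a list of three. In form: [{"gripper": gripper, "offset": [dx, dy, dz], "angular": [rx, ry, rz]}, ...]. A call has 1 to 5 rows; each row is the pose to reach, as a shift and turn from the pose commanded when the call began, along the tool's axes at that moment; what a row does not reach only later rows make up. A row lasts 1/10 s, in which the tool goes at most 50 mm and 8.59 degrees, less where a joint would pass 70% of its speed; a pose out of reach is approached as far as the arm can. A call with a number of a shift or a turn outside -1 to 1 is refused whole. A call with a gripper value outside its range is refused whole. The fingers move at their own pace and stop on an object; "grip_force" is the grip in N (left out, the last holds). Time passes only in rows, so rows that repeat a pose let the fingers close. It gives the time, the measured TCP pose, the force, the opening and the grip force at its end, in the units of the state.
- bot.get_obs(): the state, without advancing time (a new reading comes with each control period).
- optics.read_camera(name): name is "scene" or "top" or "wrist"; returns the picture (384x512x3 uint8, blue, green, red); there is no depth.
- optics.camera_model(name): a dict with "fx", "fy", "cx", "cy" (pixels), "dist" ([k1, k2, p1, p2, k3] as OpenCV has them; the pictures are not rectified), "cam_to_world" (4x4, takes a point from camera to world coordinates). Camera axes: x right, y up, looking along -z (the intrinsics and any distortion apply to the point x, -y, -z); pixel columns grow to the right and rows downward; lengths in m; the calibration is good to about 2 mm. A picture is of the moment at which its call begins: read the wrist's pose just before it. camera_model takes no time and is no camera call; for the wrist camera it gives the pose at the moment of the call.
- bot.hand_in(): hands the job in; it is judged then, once.
The state is a dict: "t": time; "q": joint angles; "joint_vel": joint speeds; "joint_torque": joint torques, N m; "eef_pos": TCP position; "tool_rot": TCP orientation; "contact_force": force on the tool from outside, world axes, zero at the start; "torque": the same for the moment, N m; "gripper_width": opening from 0.0 (shut) to 1.0 (fully open); "grasp_force": force on a finger pad.
Only numpy, scipy, OpenCV 4.12 (cv2) and the standard library are available. Lean on these libraries where they do the work, as an engineer would, in place of code of your own. Each camera call takes 0.05 s, during which the arm holds its last target. There are 200 camera calls.

### The job

Before the jeweller's bench air compressor is switched on, turn it over by hand: take the upright handle on its flywheel and bring it round anticlockwise (seen from above), through the stiff spot, to just past the finned cylinder. Stop and let go with the handle about 20 degrees past the cylinder's centre line; do not run on far beyond and come back. Leave the wire winder, which has the same wheel and handle but no cylinder, as it is.

Things in the scene. Friction and masses are not known exactly. Their poses are not given: they have to be found in the camera images.
- compressor: Fixed small air compressor: aluminium crankcase on a dark plate; its finned cylinder lies level and points along this body's +x axis, 76 mm wide, its dark square head ending 192 mm from the origin, beyond the wheel's rim. Cylinder and head at most 90 mm high, but for a thin outlet stub (107 mm high, 181 mm out). Origin on the work surface, on the flywheel's vertical axis.
- flywheel (a joint): Turn (rad) of the flywheel: level spoked steel wheel, 180 mm across, its top 110 mm high. 0: handle over the cylinder's centre line; positive: anticlockwise from above. Starts at -1.9 to -1.2; no end stops. Takes about 7 N at the handle at first, stiffening to a peak of 10 to 11 N near -0.4, then easing fast: 6 N at 0 and under 3 N past 0.2. It stays where it is left, even past the cylinder.
- flywheel_handle (a point): Middle of the flywheel's handle: an upright black round grip, 24 mm across, 111 to 167 mm above the work surface, standing on the wheel 70 mm from its axis. The point lies on the grip's axis, 140 mm above the work surface. The grip spins freely on its pin, so a hand holding it need not turn as it goes round.
- winder_handle (a point): The same point of the same sort of handle on the wire winder: same spoked wheel, on a fixed round wooden pedestal wound with brass wire, with no cylinder. It must not be moved.

How it is judged:
By the outcome, as a careful person would: the job done as asked, in the order asked, and still so for the second after the job is handed in, with the robot touching nothing.
It also fails if it takes over 38 s, if anything falls off the work surface, if the arm or the gripper's body presses on something with over 40 N, if the wrist force passes 120 N, or if a joint passes its speed limit or range.

## Working session

There is one attempt and no reset: what is moved stays moved. The work goes in short steps, Python scripts to look and compute and a tool call to move; the robot and the scene stay as the last step left them, time stands still between calls to the robot, and variables do not carry over. Pictures are saved under pics/ and viewed, at most 10 in all, crops included, and the job is handed in when it is done.

Besides the shell and the picture viewer there is one more tool, called after ">>>" in YAML: its name, and indented under it one key for each argument. drive_tool: Moves the arm, as the interface text tells. Its arguments: {"type":"object","properties":{"deltas":{"type":"array"},"grip_force":{"type":"number"}},"required":["deltas"]}

```bash
mkdir -p pics; ls; python3 - <<'E'
from station import bot, optics
import cv2,numpy as np
a=optics.read_camera("scene");b=optics.read_camera("top")
cv2.imwrite("pics/s.png",a);cv2.imwrite("pics/t.png",b)
for n in("scene","top"):
  m=optics.camera_model(n);print(m)
o=bot.get_obs();print(o)
E
```

```text
pics
{'fx': 426.28367086256645, 'fy': 426.28367086256645, 'cx': 254.27850058094165, 'cy': 190.01545001135895, 'dist': array([-0.13387657,  0.        ,  0.        ,  0.        ,  0.        ]), 'cam_to_world': array([[-0.51874609, -0.5740143 ,  0.63356931,  1.00837804],
       [ 0.85482973, -0.33699902,  0.3945856 ,  0.25366285],
       [-0.01298554,  0.74628362,  0.66550142,  0.61556887],
       [ 0.        ,  0.        ,  0.        ,  1.        ]])}
{'fx': 417.9180420179322, 'fy': 417.9180420179322, 'cx': 260.92604282172806, 'cy': 185.43218090469045, 'dist': array([-0.05825092,  0.        ,  0.        ,  0.        ,  0.        ]), 'cam_to_world': array([[ 0.02131448,  0.99410645, -0.10629233,  0.45293946],
       [-0.99975766,  0.02177882,  0.00320957, -0.01563906],
       [ 0.00550557,  0.10619816,  0.99432974,  0.91054718],
       [ 0.        ,  0.        ,  0.        ,  1.        ]])}
{'t': 0.1, 'q': array([ 1.08889688,  0.47773254,  0.0223212 ,  1.55633459, -0.01151814,
        1.10929822, -0.08311752]), 'joint_vel': array([ 0.00110877, -0.00185416,  0.00065335, -0.00254992,  0.00188323,
        0.00086564,  0.00087026]), 'joint_torque': array([ 4.00024146e-03, -5.97759354e+01,  1.61338694e+00, -2.81956118e+01,
        1.27910654e-02,  5.01052142e-03, -1.26200712e-05]), 'eef_pos': array([ 0.24634493, -0.62800394,  0.30301988]), 'tool_rot': array([-7.98258176e-04,  9.82583428e-01,  1.85820155e-01, -1.98734100e-04]), 'contact_force': array([-0.07283429, -0.7191892 ,  0.25667203]), 'torque': array([-0.00106478,  0.00064322, -0.00982345]), 'grasp_force': 0.0, 'gripper_width': 1.0004201942636963}
```

View pics/s.png

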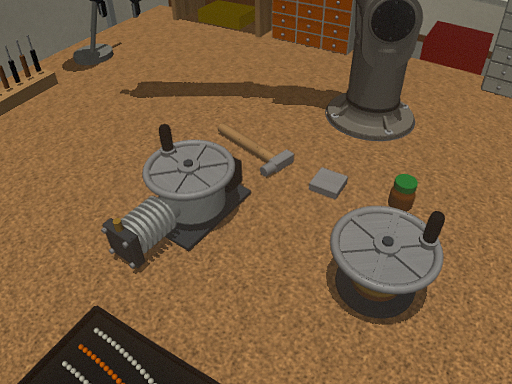

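View pics/t.png

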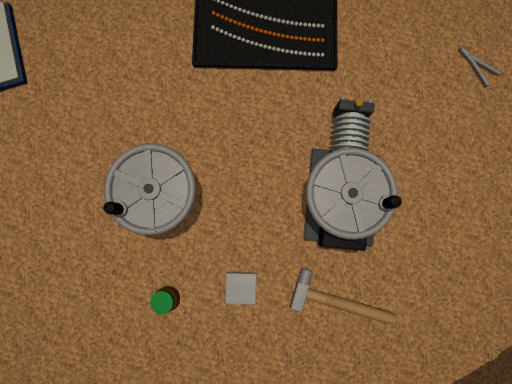

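The scene view shows the compressor on the left, with its cylinder towards the lower left and its handle at (166,138); the winder is on the right. In the top view the compressor hub is at (353,193), its head at (354,108) and its handle at (392,202). The winder is at (150,188).

```bash
cat >h.py <<'E'
import cv2,numpy as np
from station import bot,optics
def ray(m,u,v):
    K=np.array([[m['fx'],0,m['cx']],[0,m['fy'],m['cy']],[0,0,1]])
    x,y=cv2.undistortPoints(np.array([[[u,v]]],float),K,np.array(m['dist']))[0,0]
    T=np.array(m['cam_to_world']);return T[:3,3],T[:3,:3]@[x,-y,-1]
def onz(m,u,v,z):
    o,d=ray(m,u,v);return (o+d*(z-o[2])/d[2])[:2]
def blobs(im,th=50,roi=None):
    g=(im.max(2)<th).astype(np.uint8)
    n,l,s,c=cv2.connectedComponentsWithStats(g)
    return [(c[i].round(1),s[i]) for i in range(1,n) if s[i][4]>40]
E
python3 - <<'E'
from h import *
m=optics.camera_model("top");im=cv2.imread("pics/t.png")
for b in blobs(im):print(b)
# wheel circle
g=cv2.medianBlur(cv2.cvtColor(im,cv2.COLOR_BGR2GRAY),3)
c=cv2.HoughCircles(g,cv2.HOUGH_GRADIENT,1,100,param1=120,param2=30,minRadius=38,maxRadius=52);print(c)
print(onz(m,353,193,.113),onz(m,350,194,.108))
print("head",onz(m,354.5,108,.088),"handle",onz(m,396,201,.167),onz(m,386,204,.112))
cv2.imwrite("pics/tz.png",cv2.resize(im[85:265,290:410],None,fx=4,fy=3.3333333*1,interpolation=cv2.INTER_CUBIC) if 0 else cv2.resize(im[90:240,290:430],None,fx=4,fy=4,interpolation=cv2.INTER_CUBIC))
E
```

```text
(array([265.1,  34.6]), array([ 192,    0,  145,   71, 8655], dtype=int32))
(array([14.2, 53.1]), array([  0,   3,  27,  88, 523], dtype=int32))
(array([349.1, 110.5]), array([333, 101,  40,  17, 219], dtype=int32))
(array([391.4, 202. ]), array([382, 196,  19,  13, 195], dtype=int32))
(array([113.2, 208. ]), array([104, 202,  20,  13, 206], dtype=int32))
(array([333.7, 237.1]), array([306, 205,  61,  46, 793], dtype=int32))
(array([175.1, 293.9]), array([166, 287,  14,  19,  61], dtype=int32))
(array([170.1, 296.5]), array([160, 290,  15,  20,  46], dtype=int32))
[[[149.5 189.5  44.6]
  [351.5 193.5  44.8]]]
[ 0.52743956 -0.1955805 ] [ 0.52583954 -0.19086317]
head [ 0.70325507 -0.20504483] handle [ 0.50961698 -0.2612581 ] [ 0.50762069 -0.25983481]
```

View pics/tz.png

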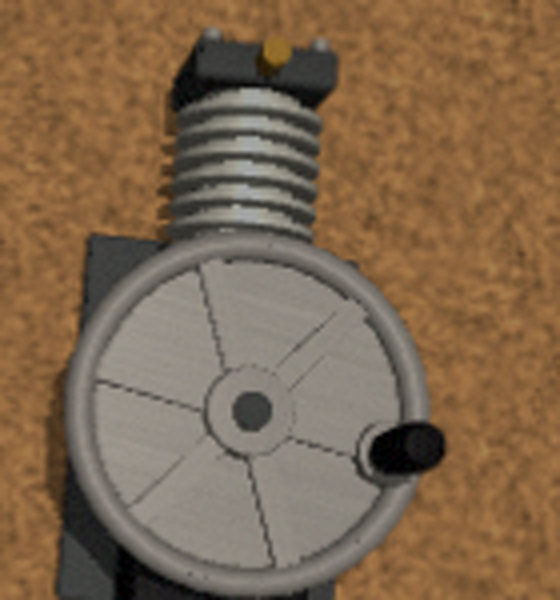

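```bash
python3 - <<'E'
from h import *
m=optics.camera_model("top")
C=onz(m,351.5,193.5,.105);print("C",C,"hub",onz(m,353,192.8,.115))
for n,p in dict(stub=(359.6,100.6,.107),stubbase=(358,107,.09),headL=(339.5,100.5,.09),headR=(374,102,.09),fins1L=(333.5,144,.05),fins1R=(368,144,.05),fins2L=(335.5,117,.05),fins2R=(370,120,.05),htop=(396.7,200.8,.167),hbase=(384.7,203.5,.111),hmid=(391.4,202,.140)).items():
    q=onz(m,*p);d=q-C;print(n,q,np.hypot(*d),np.degrees(np.arctan2(d[1],d[0])))
# scene view handle, hub
ms=optics.camera_model("scene");im=cv2.imread("pics/s.png")
for b in blobs(im):
    if b[1][4]<1500:print(b)
print(onz(ms,166,138,.14),onz(ms,188,163,.115),"stub",onz(ms,116,221,.107))
print(bot.get_obs()['t'])
w=optics.camera_model("wrist");print(w)
T=np.eye(4)
from scipy.spatial.transform import Rotation as R
o=bot.get_obs();q=o['tool_rot'];T[:3,:3]=R.from_quat(q[[1,2,3,0]]).as_matrix();T[:3,3]=o['eef_pos']
print((np.linalg.inv(T)@w['cam_to_world']).round(3));print(T.round(3))
E
```

```text
C [ 0.52714921 -0.19445097] hub [ 0.52763803 -0.19512993]
stub [ 0.71294936 -0.21101247] 0.18653680317157237 -5.093661142798738
stubbase [ 0.70493843 -0.21175049] 0.1786288888862767 -5.557589424615971
headL [ 0.71749597 -0.17405598] 0.19143626034772365 6.115708731402849
headR [ 0.71637355 -0.24466017] 0.1957723534231027 -14.860547061820832
fins1L [ 0.6357531  -0.16892574] 0.11156317196001306 13.226207543398983
fins1R [ 0.63757982 -0.24193947] 0.12020847662135134 -23.26916877877726
fins2L [ 0.69406971 -0.1731691 ] 0.1682717124293066 7.265840547780558
fins2R [ 0.68953526 -0.24673294] 0.1705949353420164 -17.846533898152423
htop [ 0.51000304 -0.26253796] 0.07021275271932868 -104.13474945612072
hbase [ 0.50860395 -0.25761201] 0.06582738165001817 -106.36322300968324
hmid [ 0.50963413 -0.26147785] 0.06927756524453595 -104.64473338118049
(array([101.1,   6.5]), array([ 90,   0,  17,  17, 116], dtype=int32))
(array([136.2,   6.1]), array([130,   0,  11,  17,  86], dtype=int32))
(array([359.9,  21.5]), array([356,   0,   8,  54, 119], dtype=int32))
(array([392.8,  20.2]), array([ 371,    0,   
[... 855 characters left out ...]
005612085, 'dist': array([-0.01311787,  0.        ,  0.        ,  0.        ,  0.        ]), 'cam_to_world': array([[ 3.64522431e-01,  8.91407364e-01,  2.69288522e-01,
         3.15327733e-01],
       [-9.31194265e-01,  3.49195446e-01,  1.04593410e-01,
        -6.00476384e-01],
       [-7.98990286e-04, -2.88886572e-01,  9.57362998e-01,
         3.71829291e-01],
       [ 0.00000000e+00,  0.00000000e+00,  0.00000000e+00,
         1.00000000e+00]])}
[[-0.001  0.957  0.289  0.074]
 [ 1.     0.001 -0.001 -0.001]
 [-0.001  0.289 -0.957 -0.069]
 [ 0.     0.     0.     1.   ]]
[[ 0.931  0.365 -0.001  0.246]
 [ 0.365 -0.931  0.001 -0.628]
 [-0.    -0.002 -1.     0.303]
 [ 0.     0.     0.     1.   ]]
```

>>> drive_tool:
  deltas:
    - {"gripper": 0, "offset": [0.38, -0.246, 0], "angular": [0, 0, 1.0]}
    - {"gripper": 0, "offset": [0.38, -0.246, 0], "angular": [0, 0, 1.0]}
    - {"gripper": 0, "offset": [0.38, -0.246, 0], "angular": [0, 0, 1.0]}
    - {"gripper": 0, "offset": [0.38, -0.246, 0], "angular": [0, 0, 1.0]}
    - {"gripper": 0, "offset": [0.38, -0.246, 0], "angular": [0, 0, 1.0]}

```text
t: 0.6
eef_pos: [0.3899, -0.4281, 0.3036]
tool_rot: [-0.0, 0.983, -0.181, -0.0]
contact_force: [1.5, 0.8, 0.4]
gripper_width: 0.999
grasp_force: 0.0
```

```bash
cat >>h.py <<'E'
from scipy.spatial.transform import Rotation as R
def pose():
    o=bot.get_obs();q=o['tool_rot'];return o,R.from_quat(q[[1,2,3,0]])
def to(x,y,z,yaw_y=65):
    """offset to TCP target and turn (units) so that tool y points along yaw_y (mod 180), tool down"""
    o,r=pose();d=r.inv().apply(np.array([x,y,z])-o['eef_pos'])
    a=np.radians(yaw_y);Y=np.array([np.cos(a),np.sin(a),0]);M=r.as_matrix()
    if Y@M[:,1]<0:Y=-Y
    Z=np.array([0,0,-1.]);T=np.stack([np.cross(Y,Z),Y,Z],1)
    return d.round(4),(np.degrees((r.inv()*R.from_matrix(T)).as_rotvec())/45).round(3)
E
python3 - <<'E'
from h import *
print(to(.510,-.260,.300))
E
```

```text
(array([ 0.0523, -0.1999,  0.0037]), array([-0.   ,  0.001,  0.092]))
```

>>> drive_tool:
  deltas:
    - {"gripper": 0, "offset": [0.052, -0.2, 0.004], "angular": [0, 0, 0.09]}
    - {"gripper": 0, "offset": [0.052, -0.2, 0.004], "angular": [0, 0, 0.09]}
    - {"gripper": 0, "offset": [0.052, -0.2, 0.004], "angular": [0, 0, 0.09]}
    - {"gripper": 0, "offset": [0.052, -0.2, 0.004], "angular": [0, 0, 0.09]}
    - {"gripper": 0, "offset": [0.052, -0.2, 0.004], "angular": [0, 0, 0.09]}

```text
t: 1.1
eef_pos: [0.5119, -0.2537, 0.2995]
tool_rot: [-0.002, 0.978, -0.208, 0.0]
contact_force: [-0.3, 0.3, 0.2]
gripper_width: 1.002
grasp_force: 0.0
```

```bash
python3 - <<'E'
from h import *
m=optics.camera_model("wrist");im=optics.read_camera("wrist");cv2.imwrite("pics/w1.png",im)
for b in blobs(im):print(b)
o,r=pose();print(o['t'],o['eef_pos'],o['joint_vel'].round(3))
def proj(p):
    T=np.array(m['cam_to_world']);c=np.linalg.inv(T)@[*p,1];return m['cx']+m['fx']*c[0]/-c[2],m['cy']-m['fy']*c[1]/-c[2]
for z in(.111,.167):print(proj([.510,-.2615,z]))
print(proj([.528,-.194,.115]))
E
```

```text
(array([72.8,  1.5]), array([63,  0, 19,  6, 59], dtype=int32))
(array([264.2, 196. ]), array([ 248,  171,   35,   49, 1319], dtype=int32))
(array([255.6, 342.7]), array([    0,   249,   512,   135, 30959], dtype=int32))
(array([257.4, 265.1]), array([234, 250,  35,  28, 267], dtype=int32))
1.15 [ 0.51067989 -0.25593796  0.29946688] [ 0.052 -0.008  0.068  0.01   0.015  0.006  0.045]
(np.float64(263.13249556828686), np.float64(183.91849191084754))
(np.float64(265.79957383424437), np.float64(207.95670215960888))
(np.float64(175.53077859225004), np.float64(198.72554046592396))
```

View pics/w1.png

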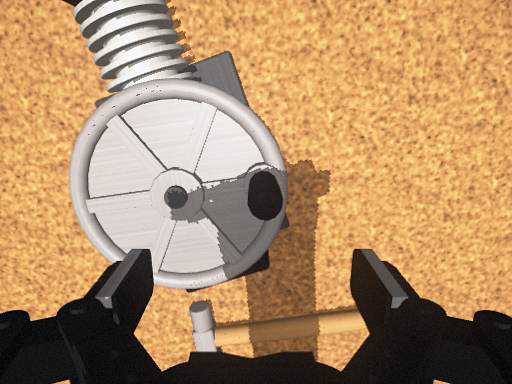

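The wrist view shows the handle at (264,196) and the hub at (175,197), which match my predictions to about 2 px. I'll go down over the handle now.

```bash
python3 - <<'E'
from h import *
print(to(.510,-.2615,.195), pose()[0]['eef_pos'])
E
```

```text
(array([0.0017, 0.0056, 0.1045]), array([-0.003,  0.001,  0.019])) [ 0.51067989 -0.25593796  0.29946688]
```

>>> drive_tool:
  deltas:
    - {"gripper": 0, "offset": [0.001, 0.002, 0.03], "angular": [0, 0, 0]}
    - {"gripper": 0, "offset": [0.001, 0.002, 0.06], "angular": [0, 0, 0]}
    - {"gripper": 0, "offset": [0.001, 0.002, 0.085], "angular": [0, 0, 0]}
    - {"gripper": 0, "offset": [0.001, 0.002, 0.105], "angular": [0, 0, 0]}
    - {"gripper": 0, "offset": [0.001, 0.002, 0.105], "angular": [0, 0, 0]}
  grip_force: 60

```text
t: 1.65
eef_pos: [0.5054, -0.2641, 0.192]
tool_rot: [-0.0, 0.977, -0.214, -0.003]
contact_force: [-0.5, -0.6, 0.9]
gripper_width: 0.999
grasp_force: 0.0
```

>>> drive_tool:
  deltas:
    - {"gripper": 0, "offset": [0, 0, 0], "angular": [0, 0, 0]}
    - {"gripper": 0, "offset": [0, 0, 0], "angular": [0, 0, 0]}

```text
t: 1.85
eef_pos: [0.5084, -0.2643, 0.1962]
tool_rot: [0.0, 0.977, -0.214, 0.001]
contact_force: [0.8, -0.3, -0.2]
gripper_width: 1.002
grasp_force: 0.0
```

>>> drive_tool:
  deltas:
    - {"gripper": 120, "offset": [0, -0.003, 0.002], "angular": [0, 0, 0]}
    - {"gripper": 255, "offset": [0, -0.003, 0.002], "angular": [0, 0, 0]}
    - {"gripper": 255, "offset": [0, -0.003, 0.002], "angular": [0, 0, 0]}
    - {"gripper": 255, "offset": [0, -0.003, 0.002], "angular": [0, 0, 0]}
    - {"gripper": 255, "offset": [0, -0.003, 0.002], "angular": [0, 0, 0]}
  grip_force: 60

```text
t: 2.35
eef_pos: [0.5091, -0.2614, 0.1934]
tool_rot: [0.0, 0.977, -0.213, 0.0]
contact_force: [-2.4, -1.9, 3.9]
gripper_width: 0.267
grasp_force: 58.7
```

>>> drive_tool:
  deltas:
    - {"gripper": 255, "offset": [0, 0, 0], "angular": [0, 0, 0]}
    - {"gripper": 255, "offset": [0, 0, 0], "angular": [0, 0, 0]}
    - {"gripper": 255, "offset": [0, 0, 0], "angular": [0, 0, 0]}

```text
t: 2.65
eef_pos: [0.5091, -0.2615, 0.1935]
tool_rot: [0.0, 0.977, -0.214, 0.0]
contact_force: [-2.8, -2.3, 5.8]
gripper_width: 0.268
grasp_force: 58.9
```

```bash
python3 - <<'E'
from h import *
o,r=pose();p=o['eef_pos'];print(p,o['grasp_force'],o['gripper_width'],o['contact_force'].round(1),r.as_matrix().round(3))
C=np.array([.528,-.1945]);print(np.hypot(*(p[:2]-C)),np.degrees(np.arctan2(*(p[:2]-C)[::-1])))
# rows along the circle, relative to the present pose in tool axes
for a in range(-104,17,8):
    d=C+.07*np.array([np.cos(np.radians(a)),np.sin(np.radians(a))])-p[:2]
    print(a,r.inv().apply([*d,0]).round(4))
E
```

```text
[ 0.50909727 -0.26149457  0.19345116] 58.891714689088985 0.2679490267295484 [-2.8 -2.3  5.8] [[ 0.909 -0.417  0.   ]
 [-0.417 -0.909 -0.001]
 [ 0.001  0.001 -1.   ]]
0.06961024555011645 -105.75658264595661
-104 [0.0022 0.     0.    ]
-96 [ 0.0116 -0.0025  0.    ]
-88 [ 0.0206 -0.0062  0.    ]
-80 [ 0.029  -0.0112  0.    ]
-72 [ 0.0367 -0.0173  0.    ]
-64 [ 0.0434 -0.0244  0.    ]
-56 [ 0.049  -0.0324  0.    ]
-48 [ 0.0535 -0.041  -0.    ]
-40 [ 0.0567 -0.0503 -0.    ]
-32 [ 0.0587 -0.0598 -0.    ]
-24 [ 0.0592 -0.0696 -0.    ]
-16 [ 0.0584 -0.0793 -0.    ]
-8 [ 0.0563 -0.0888 -0.    ]
0 [ 0.0528 -0.098  -0.0001]
8 [ 4.820e-02 -1.065e-01 -1.000e-04]
16 [ 4.230e-02 -1.144e-01 -1.000e-04]
```

The handle is gripped. Next I'll bring it round along the circle.

>>> drive_tool:
  deltas:
    - {"gripper": 255, "offset": [0.007, -0.001, 0], "angular": [0, 0, 0]}
    - {"gripper": 255, "offset": [0.0116, -0.0025, 0], "angular": [0, 0, 0]}
    - {"gripper": 255, "offset": [0.016, -0.0043, 0], "angular": [0, 0, 0]}
    - {"gripper": 255, "offset": [0.0206, -0.0062, 0], "angular": [0, 0, 0]}
    - {"gripper": 255, "offset": [0.029, -0.0112, 0], "angular": [0, 0, 0]}

```text
t: 3.15
eef_pos: [0.5382, -0.2635, 0.1934]
tool_rot: [0.0, 0.977, -0.214, -0.002]
contact_force: [-8.4, 0.8, 10.4]
gripper_width: 0.263
grasp_force: 59.6
```

>>> drive_tool:
  deltas:
    - {"gripper": 255, "offset": [0.0077, -0.0061, -0.0003], "angular": [0, 0, 0]}
    - {"gripper": 255, "offset": [0.0144, -0.0132, -0.0006], "angular": [0, 0, 0]}
    - {"gripper": 255, "offset": [0.02, -0.0212, -0.001], "angular": [0, 0, 0]}
    - {"gripper": 255, "offset": [0.0245, -0.0298, -0.001], "angular": [0, 0, 0]}
    - {"gripper": 255, "offset": [0.0277, -0.0391, -0.001], "angular": [0, 0, 0]}

```text
t: 3.65
eef_pos: [0.5795, -0.2417, 0.1935]
tool_rot: [0.002, 0.977, -0.215, -0.002]
contact_force: [-7.7, -7.2, 4.3]
gripper_width: 0.261
grasp_force: 58.9
```

>>> drive_tool:
  deltas:
    - {"gripper": 255, "offset": [0.002, -0.0095, 0], "angular": [0, 0, 0]}
    - {"gripper": 255, "offset": [0.0025, -0.0193, 0], "angular": [0, 0, 0]}
    - {"gripper": 255, "offset": [0.0017, -0.029, 0], "angular": [0, 0, 0]}
    - {"gripper": 255, "offset": [-0.0004, -0.0385, 0], "angular": [0, 0, 0]}
    - {"gripper": 255, "offset": [-0.0022, -0.0432, 0], "angular": [0, 0, 0]}

```text
t: 4.15
eef_pos: [0.5977, -0.2004, 0.1936]
tool_rot: [0.001, 0.977, -0.214, 0.001]
contact_force: [2.0, -6.2, -2.1]
gripper_width: 0.267
grasp_force: 58.8
```

```bash
python3 - <<'E'
from h import *
o,r=pose();p=o['eef_pos'];print(p,o['contact_force'].round(1))
C=np.array([.528,-.1945]);print(np.hypot(*(p[:2]-C)),np.degrees(np.arctan2(*(p[:2]-C)[::-1])))
E
```

```text
[ 0.59768266 -0.20041723  0.19357556] [ 2.  -6.2 -2.1]
0.06993344732663923 -4.853733811429342
```

>>> drive_tool:
  deltas:
    - {"gripper": 255, "offset": [-0.0018, -0.0045, 0], "angular": [0, 0, 0]}
    - {"gripper": 255, "offset": [-0.004, -0.009, 0], "angular": [0, 0, 0]}
    - {"gripper": 255, "offset": [-0.0063, -0.0135, 0], "angular": [0, 0, 0]}
    - {"gripper": 255, "offset": [-0.0088, -0.017, 0], "angular": [0, 0, 0]}
    - {"gripper": 255, "offset": [-0.0108, -0.0197, 0], "angular": [0, 0, 0]}

```text
t: 4.65
eef_pos: [0.5956, -0.1751, 0.1936]
tool_rot: [-0.0, 0.977, -0.213, -0.001]
contact_force: [-1.7, -2.7, -0.4]
gripper_width: 0.266
grasp_force: 59.0
```

>>> drive_tool:
  deltas:
    - {"gripper": 255, "offset": [0, 0, 0], "angular": [0, 0, 0]}
    - {"gripper": 255, "offset": [0, 0, 0], "angular": [0, 0, 0]}
    - {"gripper": 255, "offset": [0, 0, 0], "angular": [0, 0, 0]}

```text
t: 4.95
eef_pos: [0.5954, -0.1747, 0.1935]
tool_rot: [-0.001, 0.977, -0.213, -0.001]
contact_force: [-5.7, 2.6, 1.3]
gripper_width: 0.261
grasp_force: 59.2
```

```bash
python3 - <<'E'
from h import *
a=optics.read_camera("top");cv2.imwrite("pics/t2.png",cv2.resize(a[90:240,290:430],None,fx=4,fy=4,interpolation=cv2.INTER_CUBIC))
o,r=pose();p=o['eef_pos'];print(p,o['contact_force'].round(1))
C=np.array([.528,-.1945]);print(np.hypot(*(p[:2]-C)),np.degrees(np.arctan2(*(p[:2]-C)[::-1])))
E
```

```text
[ 0.59543872 -0.17461573  0.19351211] [-4.7  3.7  1.1]
0.07030907213658445 16.428125446638536
```

The handle is about 21° past the centre line. I'll let go and lift away.

>>> drive_tool:
  deltas:
    - {"gripper": 120, "offset": [0, 0, 0], "angular": [0, 0, 0]}
    - {"gripper": 0, "offset": [0, 0, 0], "angular": [0, 0, 0]}
    - {"gripper": 0, "offset": [0, 0, 0], "angular": [0, 0, 0]}
    - {"gripper": 0, "offset": [0, 0, 0], "angular": [0, 0, 0]}
    - {"gripper": 0, "offset": [0, 0, 0], "angular": [0, 0, 0]}

```text
t: 5.5
eef_pos: [0.5964, -0.176, 0.1941]
tool_rot: [-0.0, 0.977, -0.213, 0.0]
contact_force: [0.8, 0.2, 0.7]
gripper_width: 1.0
grasp_force: 0.0
```

>>> drive_tool:
  deltas:
    - {"gripper": 0, "offset": [0, 0, -0.02], "angular": [0, 0, 0]}
    - {"gripper": 0, "offset": [0, 0, -0.05], "angular": [0, 0, 0]}
    - {"gripper": 0, "offset": [0, 0, -0.08], "angular": [0, 0, 0]}
    - {"gripper": 0, "offset": [0, 0, -0.11], "angular": [0, 0, 0]}
    - {"gripper": 0, "offset": [0, 0, -0.11], "angular": [0, 0, 0]}

```text
t: 6.0
eef_pos: [0.5983, -0.1765, 0.3089]
tool_rot: [-0.0, 0.977, -0.213, 0.004]
contact_force: [0.2, 0.2, 0.6]
gripper_width: 1.001
grasp_force: 0.0
```

>>> drive_tool:
  deltas:
    - {"gripper": 0, "offset": [-0.1, 0.1, 0], "angular": [0, 0, 0]}
    - {"gripper": 0, "offset": [-0.1, 0.1, 0], "angular": [0, 0, 0]}
    - {"gripper": 0, "offset": [-0.1, 0.1, 0], "angular": [0, 0, 0]}
    - {"gripper": 0, "offset": [-0.1, 0.1, 0], "angular": [0, 0, 0]}
    - {"gripper": 0, "offset": [-0.1, 0.1, 0], "angular": [0, 0, 0]}

```text
t: 6.5
eef_pos: [0.4631, -0.2256, 0.3039]
tool_rot: [-0.0, 0.977, -0.214, 0.0]
contact_force: [0.7, -0.2, 0.5]
gripper_width: 0.998
grasp_force: 0.0
```

```bash
python3 - <<'E'
from h import *
a=optics.read_camera("top");m=optics.camera_model("top");cv2.imwrite("pics/t3.png",a)
s=optics.read_camera("scene");cv2.imwrite("pics/s3.png",s);ms=optics.camera_model("scene")
for b in blobs(a):
    if b[1][4]<400:print(b,onz(m,*b[0],.14))
print("scene")
for b in blobs(s):
    if 100<b[1][4]<600 and b[0][1]>90:print(b,onz(ms,*b[0],.14))
E
```

```text
(array([15.8, 54.6]), array([  0,   3,  27,  88, 344], dtype=int32)) [0.78352625 0.46949509]
(array([348.7, 110.6]), array([333, 101,  40,  17, 206], dtype=int32)) [ 0.68202605 -0.18193014]
(array([345.3, 155.2]), array([338, 148,  16,  16, 181], dtype=int32)) [ 0.59579976 -0.17515501]
(array([113.3, 208. ]), array([104, 202,  20,  13, 204], dtype=int32)) [0.48724652 0.25460998]
(array([175.1, 293.8]), array([166, 287,  13,  19,  53], dtype=int32)) [0.33427977 0.13328894]
scene
(array([364.2,  92. ]), array([343,  44,  57,  69, 332], dtype=int32)) [0.1390753  0.01392682]
(array([171.6, 175.7]), array([164, 162,  16,  28, 334], dtype=int32)) [ 0.59691448 -0.17333021]
(array([433.3, 226.8]), array([423, 211,  22,  32, 438], dtype=int32)) [0.48819593 0.25612749]
(array([128.7, 249.3]), array([106, 232,  39,  36, 423], dtype=int32)) [ 0.7619165  -0.11998781]
```

View pics/t3.png

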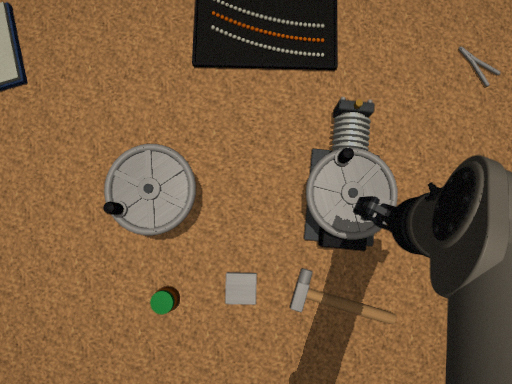

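View pics/s3.png

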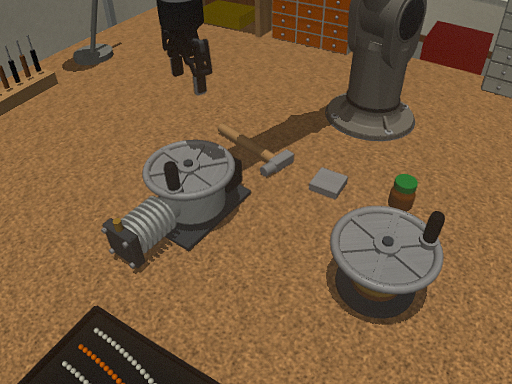

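The top view has the handle at (345,155), which is (0.596,-0.175). That is about 16° in world terms, or about 21° past the cylinder's axis (about -5°). The winder handle is still at (113,208), and the arm is clear of everything.

```bash
python3 -c "
from station import bot
print(bot.hand_in())"
```

```text
the job is handed in; nothing more can be done
None
```

The flywheel handle was brought round anticlockwise through the stiff spot and let go about 21° past the cylinder's centre line; the winder was left as it was, and the job was handed in after about 6.6 s.

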